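# Lay out a growth series of bones for photography

### The arm

A 6-joint arm with a two-finger parallel gripper is mounted at the origin on the work surface. World frame = base frame: x ahead of the robot, y to its left, z up, the work surface at z = 0. Lengths are in mm, angles in rad, forces in N, time in s.
With the tool pointing down it reaches from about 350 to 725 mm from the base axis. Payload 6 kg.
Tool frame: the origin (TCP) lies midway between the tips of the shut fingers; the grasp point (between the pads) lies 19 mm behind it (manip.grip_depth is the z of the grasp point in the tool frame, in mm); z points along the fingers, x is the direction in which the jaws open and shut, and the axes are right-handed (so a half turn about z gives the same grasp; the last joint's range is limited). The gripper opens to 85 mm and grips with 20 to 120 N. Pads are 22 mm wide; open, the fingers measure 114 mm over their backs; the gripper's body (76 mm by 85 mm) begins 54 mm behind the grasp point. The pads swing forward as they close: fully open they stand 13 mm farther back than shut.
Start: joints at [1.602, 0.04, 0.085, 0, -1.615, -0.334], TCP at [178.89, 572.688, 231.261] pointing down, gripper open.
Joint ranges: [-2.56, 2.56], [-1.29, 2.01], [-1.08, 1.49], [-3.29, 1.98], [-2.81, -0.18], [-2.99, 2.99]. Speed limits (rad/s): [2.57, 2.57, 3.01, 3.14, 3.14, 3.14].

### API

Orientations are given as a unit quaternion [x, y, z, w].
In Python, from cell import manip gives the robot as it stands. Calls block until the motion is done:
- manip.move_to(position, orientation): joint-space move of the TCP to a pose.
- manip.movel(position, orientation=None, v=150): straight line of the TCP; orientation=None keeps the orientation; v is the mean speed in mm/s.
- manip.move_joints(angles): joint-space move.
- manip.set_gripper(opening, force=None): finger opening in mm; force is the grip in N (None keeps the last); returns when the fingers have stopped.
- manip.wait(seconds).
- manip.solve_ik(position, orientation): joint angles nearest the present ones, or None.
- manip.sense(): the state.
- manip.capture(name): name is "side" or "top"; returns the picture (400x640x3 uint8, red, green, blue); there is no depth.
- manip.get_calibration(name): a dict with "camera_matrix" (3x3 intrinsics, pixels), "R" (3x3) and "t" (3): a world point X has camera coordinates R X + t. Camera axes: x right, y down, z forward; pixel columns grow to the right and rows downward; lengths in mm; the calibration is good to about 2 mm. A picture is of the moment at which its call begins. get_calibration takes no time and is no camera call.
A pose or a line that the arm cannot do raises manip.PlanningError and nothing moves.
- manip.sign_off(): hands the job in, once; it reports no verdict.
The state is a dict: "time_s": time; "joint_pos": joint angles; "joint_velocities": joint speeds; "joint_efforts": joint torques, N m; "ee_pos": TCP position; "tcp_rot": TCP orientation; "contact_force": force on the tool from outside, world axes, zero at the start; "wrist_torque": the same for the moment, N m; "grip_width": finger opening in mm.
Only numpy, scipy, OpenCV 4.12 (cv2) and the standard library are available. Lean on these libraries where they do the work, as an engineer would, in place of code of your own. Each camera call takes 0.05 s, during which the arm holds its last target. There are 200 camera calls.

### The job

Lay out the growth series for its photograph: set the four loose bones down gently, without dropping them, one in each grey V rest on the dark board, in order of length, with the shortest next to the scale bar and the longest next to the grey card. Each bone should lie level along its rest, its shaft down in both Vs and its middle over the middle of the rest; it does not matter which end points which way.

Things in the scene. Friction and masses are not known exactly. Their poses are not given: they have to be found in the camera images.
- bone_a: The shortest of four loose ivory-coloured cannon bones: 110 mm long, about 45 g. Straight round shaft 12 mm thick along its x, bare for 72 mm, a knuckle at each end 19 mm high, up to 31 mm wide. Origin on the shaft's axis at mid-length, about its centre of mass: 9.5 mm above the table (z = 0) when lying there, 30.5 mm above a rest's origin when seated in it.
- bone_b: The second shortest of four loose ivory-coloured cannon bones: 130 mm long, about 65 g. Straight round shaft 14 mm thick along its x, bare for 88 mm, a knuckle at each end 21 mm high, up to 34 mm wide. Origin on the shaft's axis at mid-length, about its centre of mass: 10.5 mm above the table (z = 0) when lying there, 31.9 mm above a rest's origin when seated in it.
- bone_c: The second longest of four loose ivory-coloured cannon bones: 150 mm long, about 90 g. Straight round shaft 16 mm thick along its x, bare for 103 mm, a knuckle at each end 23.4 mm high, up to 38 mm wide. Origin on the shaft's axis at mid-length, about its centre of mass: 11.7 mm above the table (z = 0) when lying there, 33.3 mm above a rest's origin when seated in it.
- bone_d: The longest of four loose ivory-coloured cannon bones: 170 mm long, about 120 g. Straight round shaft 18 mm thick along its x, bare for 118 mm, a knuckle at each end 26 mm high, up to 42 mm wide. Origin on the shaft's axis at mid-length, about its centre of mass: 13 mm above the table (z = 0) when lying there, 34.7 mm above a rest's origin when seated in it.
- rest_p: One of four alike fixed grey V rests, side by side 75 mm apart in a straight row along their y, in varying sequence, on a 4 mm dark board. Plate 70 (x) by 46 (y) by 6 mm; uprights 5 mm thick at x = -20 and +20 mm end in a V open upwards, 32 mm wide, bottom 22, tips 38 mm above the origin (centre of the plate's underside, 4 mm above the table). A bone lies along x in both Vs.
- rest_q: One of four alike fixed grey V rests, side by side 75 mm apart in a straight row along their y, in varying sequence, on a 4 mm dark board. Plate 70 (x) by 46 (y) by 6 mm; uprights 5 mm thick at x = -20 and +20 mm end in a V open upwards, 32 mm wide, bottom 22, tips 38 mm above the origin (centre of the plate's underside, 4 mm above the table). A bone lies along x in both Vs.
- rest_r: One of four alike fixed grey V rests, side by side 75 mm apart in a straight row along their y, in varying sequence, on a 4 mm dark board. Plate 70 (x) by 46 (y) by 6 mm; uprights 5 mm thick at x = -20 and +20 mm end in a V open upwards, 32 mm wide, bottom 22, tips 38 mm above the origin (centre of the plate's underside, 4 mm above the table). A bone lies along x in both Vs.
- rest_s: One of four alike fixed grey V rests, side by side 75 mm apart in a straight row along their y, in varying sequence, on a 4 mm dark board. Plate 70 (x) by 46 (y) by 6 mm; uprights 5 mm thick at x = -20 and +20 mm end in a V open upwards, 32 mm wide, bottom 22, tips 38 mm above the origin (centre of the plate's underside, 4 mm above the table). A bone lies along x in both Vs.
- scale_bar: Fixed white photographic scale bar with black blocks, 150 x 24 x 3 mm, lying on the dark board beside one end of the row of rests, parallel to them, its centre 57.5 mm from the centre of the nearest rest. Origin: centre of its underside, x along it. It may be at either end of the row.
- grey_card: Fixed plain grey reference card, 90 x 40 x 3 mm, lying on the dark board beside the other end of the row, its centre 57.5 mm from the centre of the nearest rest. Origin: centre of its underside.
Not all that is in view belongs to the job. What is shaped like the rest_s but blue or pink is not meant.

How it is judged:
By the outcome, as a careful person would: the job done as asked, in the order asked, and still so for the second after the job is handed in, with the robot touching nothing.
It also fails if it takes over 115 s, if anything falls off the work surface, if the arm or the gripper's body presses on something with over 40 N, if the wrist force passes 120 N, or if a joint passes its speed limit or range.

## Working session

There is one attempt and no reset: what is moved stays moved. The work goes in short steps, each a Python script; the robot and the scene stay as the last script left them, time stands still between calls to the robot, and variables do not carry over. Pictures are saved under pics/ and viewed, about 12 in all and at most 16, crops included, and the job is handed in when it is done.

```bash
mkdir -p pics; ls; python3 - <<'E'
from cell import manip
import cv2
for n in("top","side"):
    im=manip.capture(n); cv2.imwrite(f"pics/{n}0.png",im[:,:,::-1])
    c=manip.get_calibration(n); print(n,c)
print(manip.sense(), manip.grip_depth)
E
```

```text
pics
top {'camera_matrix': array([[473.34117743,   0.        , 315.64305241],
       [  0.        , 473.34117743, 199.18213209],
       [  0.        ,   0.        ,   1.        ]]), 'R': array([[-0.02857301, -0.99957639, -0.00553377],
       [-0.99560849,  0.02895244, -0.08902522],
       [ 0.08914772,  0.00296575, -0.996014  ]]), 't': array([  52.70959154,  484.47928073, 1100.00865775])}
side {'camera_matrix': array([[444.57108422,   0.        , 318.10754989],
       [  0.        , 444.57108422, 197.29839199],
       [  0.        ,   0.        ,   1.        ]]), 'R': array([[ 0.99377568, -0.11002015, -0.01747752],
       [-0.07527006, -0.5474951 , -0.83341678],
       [ 0.08212378,  0.82954486, -0.55236854]]), 't': array([-493.54610211,  107.0286888 , 1134.59336085])}
{'time_s': 0.1, 'joint_pos': array([ 1.60165911e+00,  4.07510670e-02,  8.39117884e-02, -3.89478250e-04,
       -1.61551250e+00, -3.33700836e-01]), 'joint_velocities': array([-0.0010267 , -0.00078683,  0.00235206,  0.00111305,  0.000126  ,
        0.00140734]), 'joint_efforts': array([-4.53478337e-03, -3.69341218e+01,  3.48281729e+01,  6.95188254e+00,
       -4.51616332e-03,  1.42177853e-06]), 'ee_pos': array([178.78615928, 572.43176858, 230.38341717]), 'tcp_rot': array([-5.92362037e-01,  8.05671505e-01, -5.30161793e-04, -6.01362347e-04]), 'contact_force': array([-0.69079303,  0.48908135, -0.81236545]), 'wrist_torque': array([-0.05010559, -0.00825753,  0.04191929]), 'grip_width': 85.54807796372971} -18.700000000000003
```

View pics/top0.png

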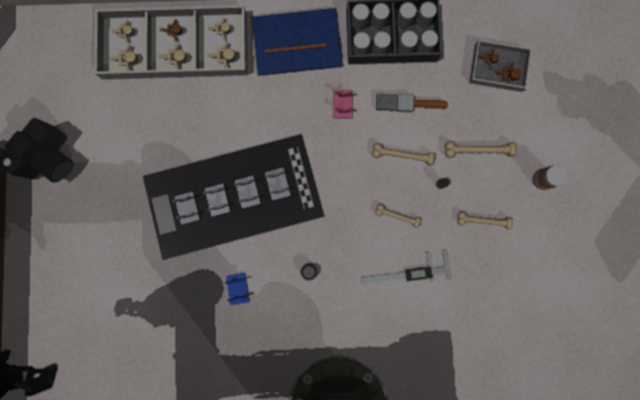

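View pics/side0.png

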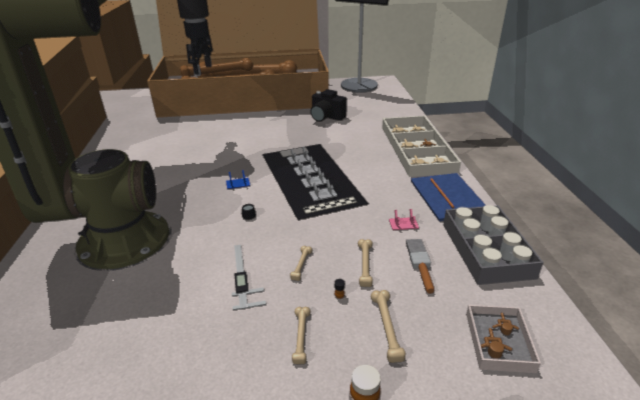

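```bash
cat > h.py <<'E'
import numpy as np, cv2
from cell import manip
def ray(n,px,z):
    c=manip.get_calibration(n); K,R,t=c["camera_matrix"],c["R"],c["t"]
    px=np.atleast_2d(px).astype(float)
    d=(np.linalg.inv(K)@np.c_[px,np.ones(len(px))].T).T@R
    o=-R.T@t
    return (o+d*((z-o[2])/d[:,2])[:,None])[:,:2]
def proj(n,X):
    c=manip.get_calibration(n)
    p=(c["camera_matrix"]@(c["R"]@np.atleast_2d(X).T+c["t"][:,None])).T
    return p[:,:2]/p[:,2:]
E
python3 - <<'E'
from h import *
ROI={"top":dict(a=(370,198,430,232),b=(450,205,520,235),c=(366,138,440,168),d=(440,136,522,162)),
"side":dict(a=(285,240,318,284),b=(285,303,318,366),c=(352,235,378,290),d=(365,286,408,364))}
H=dict(a=9.5,b=10.5,c=11.7,d=13)
for n in ROI:
    im=cv2.imread(f"pics/{n}0.png").astype(int)
    for k,(x0,y0,x1,y1) in ROI[n].items():
        s=im[y0:y1,x0:x1]; rb=s[:,:,2]-s[:,:,0]
        th,m=cv2.threshold(np.clip(rb,0,255).astype(np.uint8),0,255,cv2.THRESH_OTSU)
        N,L,S,_=cv2.connectedComponentsWithStats(m); i=1+S[1:,4].argmax()
        ys,xs=np.nonzero(L==i); W=ray(n,np.c_[xs+x0,ys+y0],H[k])
        (cx,cy),sz,_=r=cv2.minAreaRect(W.astype(np.float32))
        u=np.linalg.svd(W-W.mean(0),full_matrices=False)[2][0]
        v=W@u; ctr=W.mean(0)+u*((v.max()+v.min())/2-W.mean(0)@u)
        print(n,k,th,len(xs),"mid",ctr.round(1),"mean",W.mean(0).round(1),"len",round(np.ptp(v),1),"ang",round(np.arctan2(u[1],u[0])%np.pi,3))
t=cv2.imread("pics/top0.png")[130:265,135:335]; s=cv2.imread("pics/side0.png")[140:225,255:375]
cv2.imwrite("pics/tc.png",cv2.resize(t,None,fx=4,fy=4,interpolation=cv2.INTER_CUBIC))
cv2.imwrite("pics/sc.png",cv2.resize(s,None,fx=6,fy=6,interpolation=cv2.INTER_CUBIC))
E
```

```text
top a 19.0 279 mid [ 441.4 -155.8] mean [ 442.2 -153.7] len 108.3 ang 1.223
top b 19.0 374 mid [ 424.3 -362.4] mean [ 424.6 -360.1] len 129.3 ang 1.434
top c 19.0 473 mid [ 589.9 -175. ] mean [ 590.4 -172. ] len 148.9 ang 1.387
top d 20.0 607 mid [ 596.5 -361.3] mean [ 596.6 -358.4] len 170.3 ang 1.538
side a 29.0 223 mid [ 438.4 -152.7] mean [ 438.2 -153.4] len 116.8 ang 1.216
side b 30.0 476 mid [ 421.9 -359.8] mean [ 421.7 -361.5] len 132.3 ang 1.434
side c 31.0 372 mid [ 587.2 -170. ] mean [ 586.7 -172.6] len 156.5 ang 1.388
side d 32.0 718 mid [ 594.7 -354.4] mean [ 594.6 -359.2] len 171.8 ang 1.547
```

View pics/tc.png

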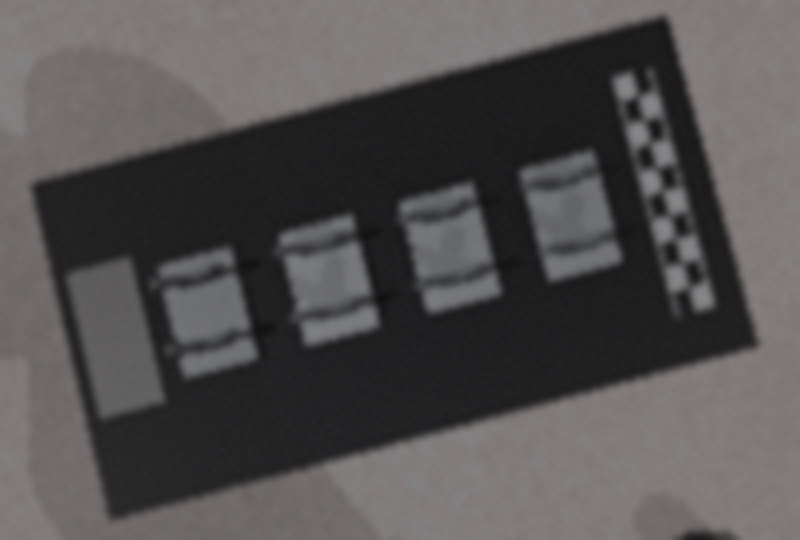

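View pics/sc.png

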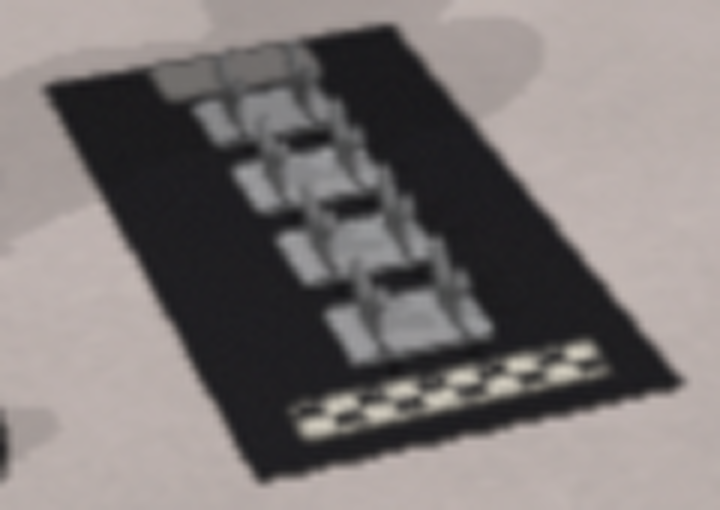

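```bash
python3 - <<'E'
from h import *
def T(p): return (np.array(p)+.5)/4-.5+[135,130]
def S(p): return (np.array(p)+.5)/6-.5+[255,140]
P=[T([[208,312]]),T([[328,280]]),T([[449,247]]),T([[571,216]])]
pl=np.vstack([ray("top",p,10) for p in P]); print("plates",pl.round(1),np.linalg.norm(np.diff(pl,axis=0),axis=1))
sc=ray("top",T([[665,193]]),7)[0]; gc=ray("top",T([[116,337]]),7)[0]
print("bar",sc,"card",gc,np.linalg.norm(sc-gc)); u=(gc-sc)/np.linalg.norm(gc-sc); print(np.array([sc+u*(57.5+75*i) for i in range(4)]).round(1), np.arctan2(u[1],u[0]))
for n,q in(("top",T([[35,185],[667,15],[757,345],[110,518]])),("side",S([[395,25],[683,383],[262,480],[45,88]]))):
    w=ray(n,q,4);print(n,"board",w.round(1).tolist(),w.mean(0),[np.arctan2(*(w[i]-w[j])[::-1]) for i,j in((0,1),(3,2))])
# side: plates corners of nearest-rest (left-front, right-front) & bar corners
w=ray("side",S([[290,405],[592,340],[607,372],[303,440]]),7);print("side bar",w.mean(0),)
w=ray("side",S([[352,365],[492,332]]),8);print("side near plate front corners",w, 'pred', )
E
```

```text
plates [[475.5 348.2]
 [492.7 276.1]
 [510.5 203.2]
 [527.  129.6]] [74.09480853 74.9968143  75.45734695]
bar [539.71449125  72.89065551] card [462.34645972 404.29300692] 340.3135771961761
[[526.6 128.9]
 [509.6 201.9]
 [492.5 275. ]
 [475.5 348. ]] 1.8001450596863342
top board [[556.2, 454.4], [649.4, 68.9], [446.6, 20.2], [354.6, 408.8]] [501.69907053 238.09705452] [np.float64(1.8080995103712147), np.float64(1.803340412140614)]
side board [[555.2, 455.3], [645.9, 69.4], [445.6, 19.6], [351.7, 406.0]] [499.61671075 237.57179797] [np.float64(1.8015504052240667), np.float64(1.8092409500728357)]
side bar [537.42580401  75.15213325]
side near plate front corners [[493.99777147  99.34036946]
 [563.18377982 118.35539378]] pred
```

```bash
cat >> h.py <<'E'
from scipy.spatial.transform import Rotation as Ro
BONE=dict(a=(440,-154,1.22),b=(423.1,-361,1.434),c=(588.6,-172.5,1.387),d=(595.6,-359.5,1.542))
REST=dict(a=(525.6,129.2),b=(508.8,202.4),c=(491.5,275.4),d=(474.3,348.1))
RA=0.234; AX=dict(a=9.5,b=10.5,c=11.7,d=13.); SEAT=dict(a=34.5,b=35.9,c=37.3,d=38.7); TH=dict(a=12,b=14,c=16,d=18)
def q(th,k): return (Ro.from_euler("z",th+np.pi/2+k*np.pi)*Ro.from_euler("x",np.pi)).as_quat()
def pose(x,y,z,th):
    """orientation along shaft angle th with the more central last joint"""
    best=None
    for k in(0,1):
        j=manip.solve_ik([x,y,z],q(th,k))
        if j is not None and(best is None or abs(j[5])<best[0]): best=(abs(j[5]),q(th,k))
    return best[1]
E
python3 - <<'E'
from h import *
for k in "abcd":
    for (x,y),th,zs in((BONE[k][:2],BONE[k][2],(2,150)),(REST[k],RA,(28,150))):
        o=pose(x,y,150,th)
        print(k,[np.round(manip.solve_ik([x,y,z],o),2) for z in zs])
# first grasp
x,y,th=BONE["a"]; o=pose(x,y,150,th)
manip.set_gripper(50,40); manip.move_to([x,y,120],o); 
manip.movel([x,y,25],v=120); print(manip.sense()["ee_pos"],manip.sense()["contact_force"])
manip.movel([x,y,3],v=40); s=manip.sense(); print(s["ee_pos"],s["contact_force"],s["time_s"])
im=manip.capture("side"); cv2.imwrite("pics/s1.png",cv2.resize(im[190:310,220:400,::-1],None,fx=4,fy=4))
E
```

```text
a [array([ 0.1 , -0.24, -0.6 ,  0.  , -1.21, -0.45]), array([ 0.1 , -0.32, -0.39,  0.  , -1.51, -0.45])]
a [array([ 0.61, -0.04, -0.37,  0.  , -1.24,  1.19]), array([ 0.61, -0.11, -0.21,  0.  , -1.47,  1.19])]
b [array([-0.35,  0.02, -0.36,  0.  , -1.19,  0.21]), array([-0.35, -0.07, -0.17,  0.  , -1.47,  0.21])]
b [array([ 0.75, -0.03, -0.36,  0.  , -1.24,  1.06]), array([ 0.75, -0.09, -0.19,  0.  , -1.47,  1.06])]
c [array([ 0.04,  0.17, -0.2 ,  0.  , -1.2 , -0.22]), array([ 0.04,  0.08, -0.02,  0.  , -1.47, -0.22])]
c [array([ 0.87,  0.02, -0.31,  0.  , -1.24,  0.94]), array([ 0.87, -0.05, -0.15,  0.  , -1.47,  0.94])]
d [array([-0.26,  0.37,  0.04,  0.  , -1.24,  0.23]), array([-0.26,  0.3 ,  0.23,  0.  , -1.5 ,  0.23])]
d [array([ 0.97,  0.08, -0.25,  0.  , -1.24,  0.83]), array([ 0.97,  0.02, -0.09,  0.  , -1.47,  0.83])]
[ 440.61171061 -154.05829719   25.87810517] [-0.60194457  0.8370852   0.64955536]
[ 440.07121354 -154.07711898    3.0564461 ] [-1.3569141  -0.03265713 -1.22427875] 4.9333
```

View pics/s1.png

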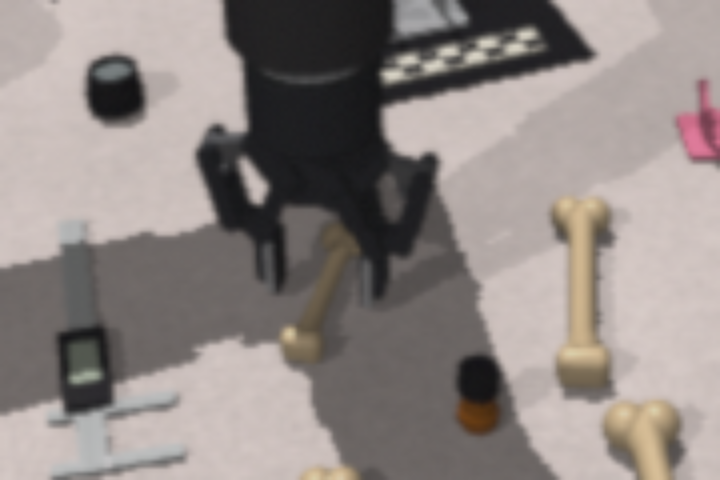

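The jaws straddle bone a at mid-shaft (crop 320,280). I'll close, lift and check.

```bash
cat >> h.py <<'E'
def grab(k,ready=False):
    x,y,th=BONE[k]; o=pose(x,y,150,th)
    if not ready:
        manip.set_gripper(50,40); manip.move_to([x,y,130],o); manip.movel([x,y,25],v=150)
    manip.movel([x,y,2],v=50); manip.set_gripper(2,40)
    s=manip.sense(); print(k,"grip",s["grip_width"],s["ee_pos"],s["contact_force"])
    manip.movel([x,y,140],v=120); s=manip.sense(); print("lifted",s["grip_width"],s["contact_force"],s["time_s"])
def carry(k):
    x,y=REST[k]; o=pose(x,y,150,RA)
    manip.move_to([x,y,140],o); manip.wait(.2)
def place(k,dx=0.):
    x,y=REST[k]; x+=dx*np.cos(RA); y+=dx*np.sin(RA); z=2+SEAT[k]-AX[k]
    manip.movel([x,y,z+12],v=100); manip.movel([x,y,z+3],v=30); manip.wait(.3)
    f0=manip.sense()["contact_force"][2]
    for h in np.arange(2.5,-3.1,-.5):
        manip.movel([x,y,z+h],v=15); s=manip.sense()
        if s["contact_force"][2]-f0>4: break
    print("down at",h,s["ee_pos"],s["contact_force"],f0)
E
python3 - <<'E'
from h import *
grab("a",True); carry("a")
im=manip.capture("side"); cv2.imwrite("pics/s2.png",cv2.resize(im[70:220,220:400,::-1],None,fx=4,fy=4))
E
```

```text
a grip 10.076307278649011 [ 440.15386499 -154.01849958    2.1972556 ] [0.05220152 0.16463377 0.58123557]
lifted 9.899138257700574 [-0.42576628 -0.00246458 -1.43370736] 6.9667
```

View pics/s2.png

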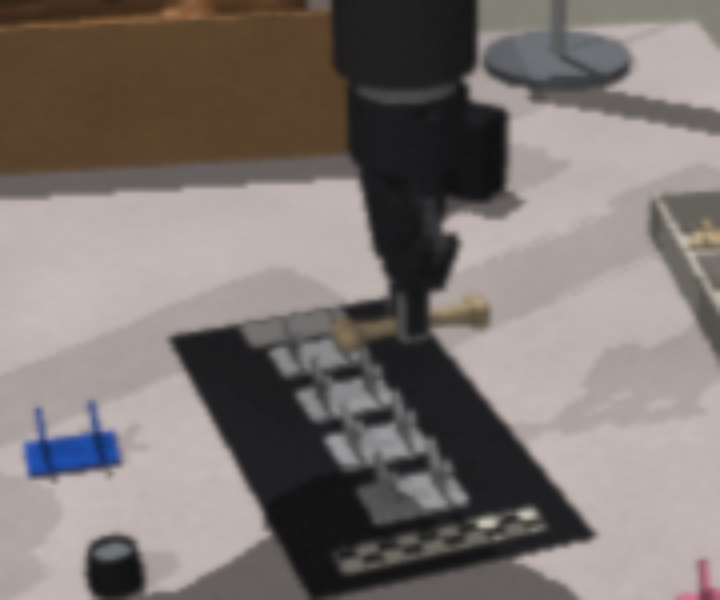

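The bone is held level, ends at crop x 335 and 490 with the gripper at about 412, so it's centred. Placing.

```bash
python3 - <<'E'
from h import *
place("a")
im=manip.capture("side"); cv2.imwrite("pics/s3.png",cv2.resize(im[100:210,250:390,::-1],None,fx=5,fy=5))
E
```

```text
down at -0.5 [525.78456534 129.33840663  27.03876663] [-1.46339706  1.02132505  5.23288225] -1.0502851479159383
```

View pics/s3.png

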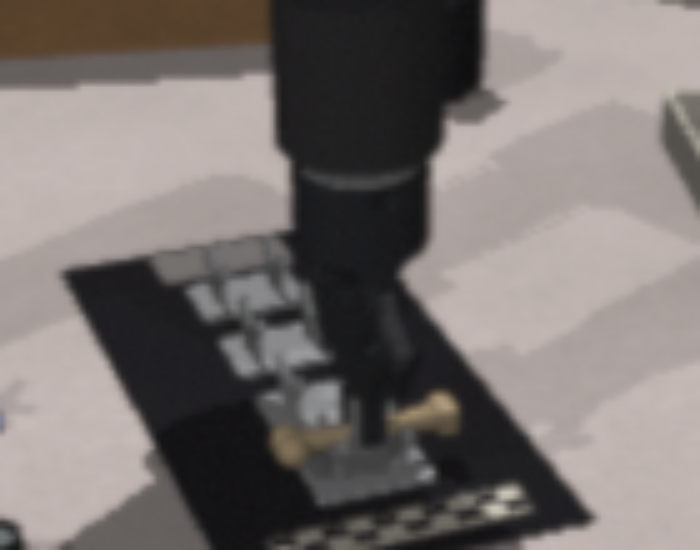

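Contact came at the expected height, with the fingers between the uprights. Releasing, and then on to bone b.

```bash
cat >> h.py <<'E'
def release():
    manip.set_gripper(22); manip.set_gripper(36); manip.wait(.2)
    s=manip.sense(); p=s["ee_pos"]; print("rel",s["contact_force"],s["grip_width"])
    manip.movel([p[0],p[1],p[2]+25],v=50); manip.movel([p[0],p[1],140],v=150)
E
python3 - <<'E'
from h import *
release(); x,y,th=BONE["b"]; manip.set_gripper(50,40); manip.move_to([x,y,130],pose(x,y,150,th))
a=manip.capture("side")[130:220,250:390,::-1]; b=manip.capture("top")[130:265,135:335,::-1]
print(manip.sense()["time_s"])
A=cv2.resize(a,(560,360),interpolation=cv2.INTER_CUBIC); 
cv2.imwrite("pics/s4.png",A); cv2.imwrite("pics/t4.png",b)
# midpoint of placed bone a from both cameras
def meas(n,k,roi,z):
    im=manip.capture(n).astype(int); x0,y0,x1,y1=roi; s=im[y0:y1,x0:x1]; m=(s[:,:,0]-s[:,:,2]>(22 if n=="top" else 32)).astype(np.uint8)
    N,L,S,_=cv2.connectedComponentsWithStats(m); i=1+S[1:,4].argmax(); ys,xs=np.nonzero(L==i)
    W=ray(n,np.c_[xs+x0,ys+y0],z); v=W@[np.cos(RA),np.sin(RA)]; print(n,k,len(xs),W.mean(0).round(1),np.ptp(v).round(1),"mid-off along rest",((v.max()+v.min())/2-np.array(REST[k])@[np.cos(RA),np.sin(RA)]).round(1))
meas("top","a",(245,150,310,215),34.5); meas("side","a",(290,165,350,205),34.5)
E
```

```text
rel [ 0.36902241 -0.59743601  0.23213191] 36.089102612372336
16.75
top a 291 [527.3 130.5] 109.9 mid-off along rest 3.2
side a 85 [555.2 143.1] 61.4 mid-off along rest 27.3
```

View pics/s4.png

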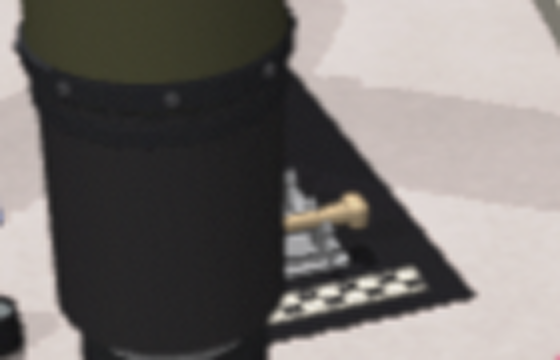

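Bone a is seated, about 2–3 mm from centre. Continuing with b.

```bash
python3 - <<'E'
from h import *
grab("b"); carry("b")
a=manip.capture("side"); cv2.imwrite("pics/s5.png",cv2.resize(a[70:220,220:400,::-1],None,fx=4,fy=4))
print(manip.sense()["time_s"])
E
```

```text
b grip 12.057155199460242 [ 423.33264976 -361.13398806    2.45167872] [0.6258809  0.16192443 1.89464791]
lifted 12.403296368817399 [-0.37855107 -0.13275696 -0.8567765 ] 20.4917
22.7917
```

View pics/s5.png

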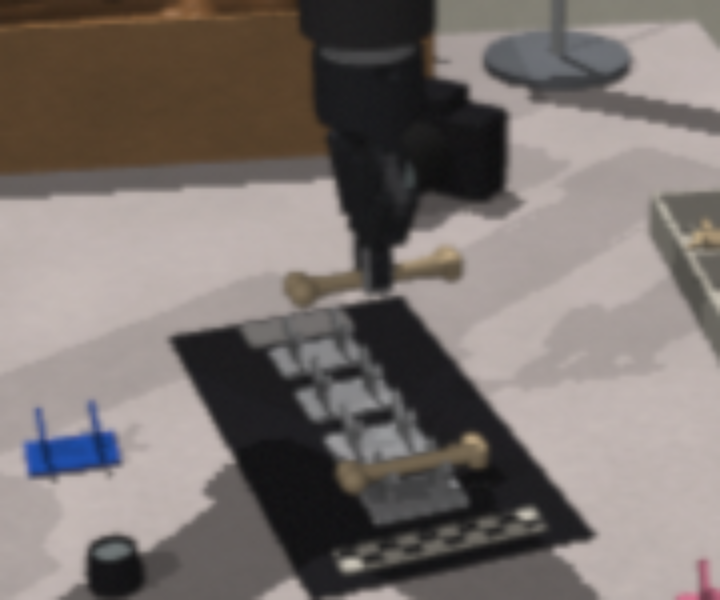

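Bone a lies level in its rest (ends at crop 350,475 and 478,450). Bone b is held level and centred (ends 285 and 463, gripper 373). Now placing b and fetching c.

```bash
python3 - <<'E'
from h import *
place("b"); release(); grab("c"); carry("c")
a=manip.capture("side"); cv2.imwrite("pics/s6.png",cv2.resize(a[70:220,220:400,::-1],None,fx=4,fy=4))
print(manip.sense()["time_s"])
E
```

```text
down at -0.5 [509.00390496 202.49547937  27.71270906] [-3.09043838  0.06953224  5.99594224] -0.013947519289401411
rel [ 0.60697699 -0.0014711  -0.51515243] 35.797779606043996
c grip 14.323417501886414 [ 588.86879848 -172.56803037    2.51888449] [-0.04477063  0.86714481  2.50709502]
lifted 14.167869397695428 [ 0.44679778  0.24676957 -1.1433061 ] 33.475
35.4
```

View pics/s6.png

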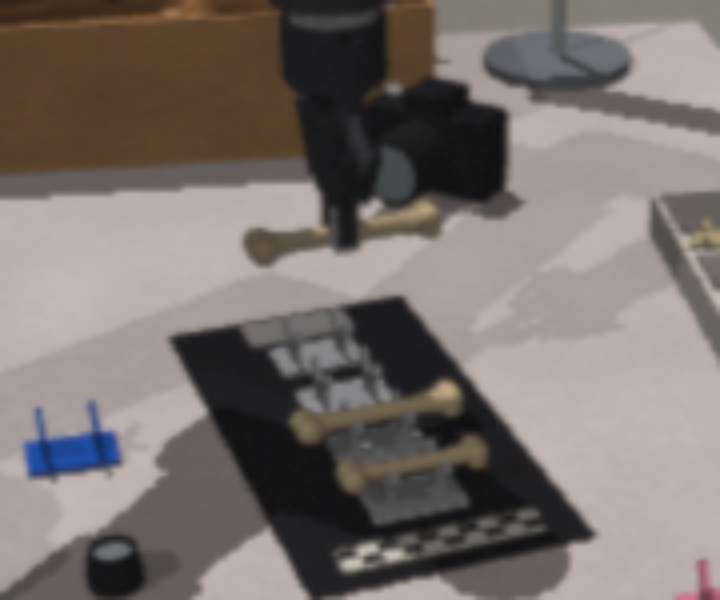

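Bone b is seated parallel to a. Bone c is held level (ends 245 and 440, gripper 342). Now placing c, then d.

```bash
python3 - <<'E'
from h import *
place("c"); release(); grab("d"); carry("d")
a=manip.capture("side"); cv2.imwrite("pics/s7.png",cv2.resize(a[70:220,220:400,::-1],None,fx=4,fy=4))
print(manip.sense()["time_s"])
E
```

```text
down at 0.0 [491.61953716 275.51209788  28.04694033] [-1.57538191  0.00644742  3.18410169] -0.9572355454819976
rel [-0.91942478 -0.20206701 -0.01468655] 35.87859725172671
d grip 16.136259374016127 [ 595.79845908 -359.62381771    2.53618856] [-1.16597124 -0.79273782  2.16450174]
lifted 16.58421520241963 [-0.48220916  0.06781819 -1.25107856] 46.6583
49.45
```

View pics/s7.png

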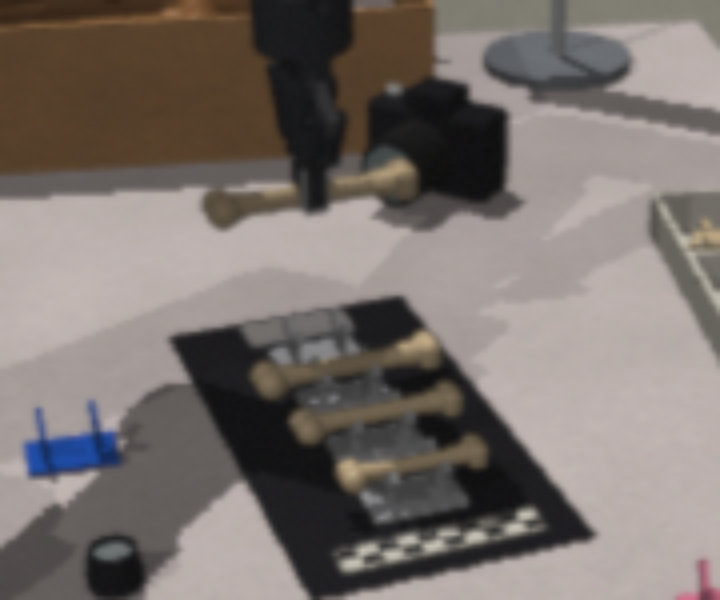

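Bones a, b and c are seated in order, and d is held level. Next I'll place d, clear the arm away, and measure all four in the top view.

```bash
python3 - <<'E'
from h import *
place("d"); release(); manip.move_to([430,-300,250],pose(430,-300,250,1.4))
A=manip.capture("side"); B=manip.capture("top"); print(manip.sense()["time_s"])
cv2.imwrite("pics/s8.png",np.vstack([cv2.resize(A[125:220,235:395,::-1],(480,285),interpolation=cv2.INTER_CUBIC),cv2.resize(B[130:265,135:335,::-1],(480,324),interpolation=cv2.INTER_CUBIC)])[:600])
u=np.array([np.cos(RA),np.sin(RA)]); w=np.array([-u[1],u[0]])
for n,im,th in(("top",B,20),("side",A,30)):
    im=im.astype(int); m=(im[:,:,0]-im[:,:,2]>th).astype(np.uint8)
    N,L,S,C=cv2.connectedComponentsWithStats(m)
    for k in "abcd":
        c=proj(n,[*REST[k],SEAT[k]])[0]; off=[np.hypot(*(C[i]-c)) if S[i,4]>80 else 1e9 for i in range(1,N)]
        i=1+int(np.argmin(off)); ys,xs=np.nonzero(L==i); W=ray(n,np.c_[xs,ys],SEAT[k])-REST[k]
        v=W@u; d=np.linalg.svd(W-W.mean(0),full_matrices=False)[2][0]
        print(n,k,len(xs),"len",np.ptp(v).round(1),"mid along",((v.max()+v.min())/2).round(1),"mean along/across",v.mean().round(1),(W@w).mean().round(1),"yaw err",round((np.arctan2(d[1],d[0])-RA+np.pi/2)%np.pi-np.pi/2,3))
E
```

```text
down at -0.5 [474.55963462 348.47888515  28.14575449] [-1.76682789  1.13049547  6.07389825] -1.089841131119481
rel [ 0.19807419 -0.14094812  0.52238653] 35.8144132218217
57.6583
top a 313 len 111.0 mid along 3.2 mean along/across 1.1 0.6 yaw err -0.003
top b 404 len 130.5 mid along 2.4 mean along/across 0.1 0.8 yaw err 0.002
top c 511 len 150.8 mid along 4.0 mean along/across -0.3 1.3 yaw err 0.002
top d 607 len 169.6 mid along 3.5 mean along/across 0.2 2.5 yaw err 0.001
side a 364 len 84.8 mid along 133.3 mean along/across 130.0 -231.6 yaw err 0.349
side b 260 len 190.9 mid along 350.7 mean along/across 344.9 858.2 yaw err 1.233
side c 260 len 190.5 mid along 349.2 mean along/across 343.3 779.2 yaw err 1.233
side d 260 len 190.1 mid along 347.5 mean along/across 341.7 700.4 yaw err 1.233
```

View pics/s8.png

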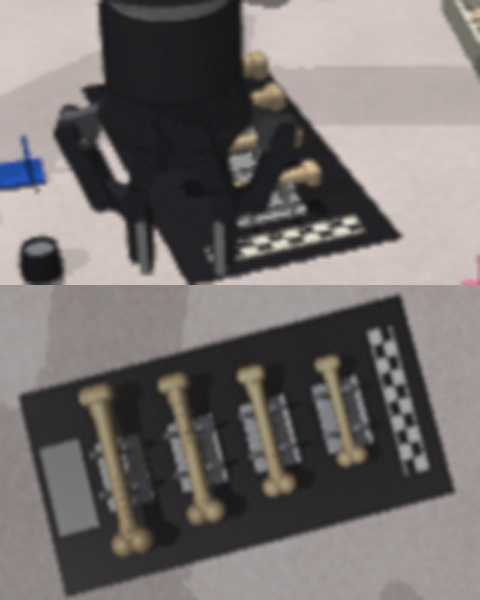

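The top view shows all four in order, parallel to the rests and 1–3 mm from centre. The arm hides the side view, so I'll move it clear for one more look.

```bash
python3 - <<'E'
from h import *
manip.move_to([600,-250,300],pose(600,-250,300,1.4)) 
A=manip.capture("side"); cv2.imwrite("pics/s9.png",cv2.resize(A[110:230,235:395,::-1],None,fx=5,fy=5,interpolation=cv2.INTER_CUBIC)[:600])
cv2.imwrite("pics/s9f.png",A[:,:,::-1]); print(manip.sense()["time_s"])
print({k:proj("side",[[*(np.array(REST[k])+s*L/2*np.array([np.cos(RA),np.sin(RA)])),SEAT[k]] for s in(-1,1)]).round(1).tolist() for k,L in dict(a=110,b=130,c=150,d=170).items()})
E
```

```text
58.475
{'a': [[304.7, 189.8], [340.9, 182.4]], 'b': [[293.6, 177.2], [334.8, 169.1]], 'c': [[283.3, 165.7], [329.0, 157.1]], 'd': [[273.8, 155.1], [323.8, 146.1]]}
```

View pics/s9.png

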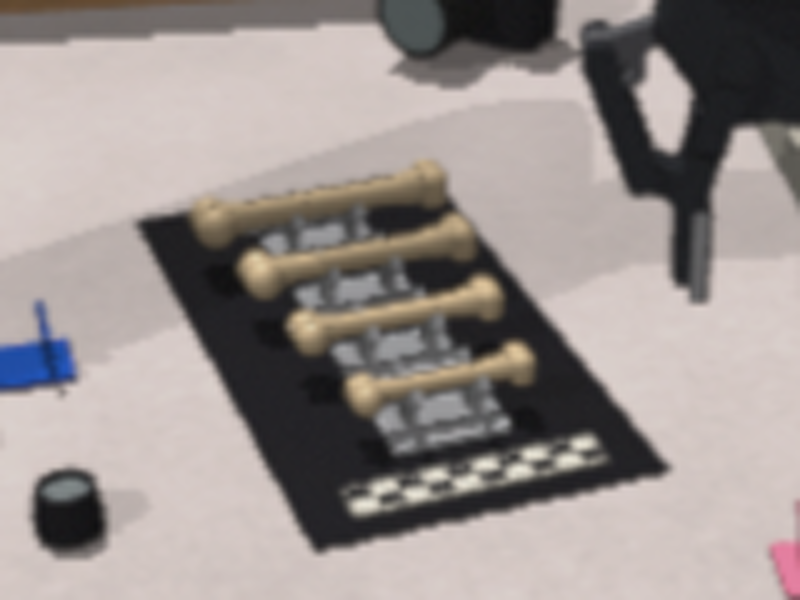

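All four lie level in the Vs. Bone d's ends are at crop (193,222) and (447,182), against (194,225) and (444,180) predicted for a seated bone. Handing in.

```bash
python3 -c "
from cell import manip
manip.wait(.3); manip.sign_off()"
```

```text
the job is handed in; nothing more can be done
```

All four bones are in the V rests in order of length, with the shortest (a) next to the scale bar and the longest (d) next to the grey card. I lowered each one slowly until it touched, with under about 7 N of contact force, before letting go. The job was handed in at about 59 s, with the arm clear of everything.

- **Top view:** the bones are parallel to their rests within 0.003 rad. Their middles read 2.4–4.0 mm from the rest centres along the rest. About 1 mm of that is the difference between the two cameras, so the true offset is roughly 1–3 mm.
- **Side view:** all four look level and seated. I compared the end positions by eye for a and d only, and they match the seated prediction within about 1 pixel.
- **Check that failed:** the automatic side-view measurement gave no usable numbers because the arm was in the way. I checked that view by eye after moving the arm aside.
- **Disagreement:** the closed gripper read about 2 mm less than each shaft's stated thickness, but all four grips held.

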